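Load the carrier and hold the charge probe through its guide

ROBOT

A 7-joint arm with a two-finger parallel gripper is mounted at the origin on a cart in front of the work surface, level with it; the furniture and walls round the work are solid. World frame = base frame: x ahead of the robot, y to its left, z up, the work surface at z = 0. Lengths are in mm, angles in rad, forces in N, time in s.
With the tool pointing down it reaches from about 425 to 975 mm from the base axis. Payload 16.7 kg.
Tool frame: the origin (TCP) lies at the very end of the fingers, on their centre line; the grasp point (between the pads) lies 19 mm behind it (r.pinch_z is the distance from the TCP to the grasp point, in mm); z points along the fingers, y is the line along which they close (so a half turn about z gives the same grasp; the last joint's range is limited). The gripper opens to 85 mm and grips with 20 to 120 N. Pads are 22 mm wide; open, the fingers measure 114 mm over their backs; the gripper's body (76 mm by 85 mm) begins 54 mm behind the grasp point. The pads swing forward as they close: fully open they stand 13 mm farther back than shut.
Start: joints at [0.992, 0.426, 0.074, 1.606, -0.034, 1.111, -0.067], TCP at [281.23, -613.584, 231.302] pointing down, gripper open.
Joint ranges: [-2.85, 2.85], [-0.5, 2.14], [-1.23, 1.37], [0.21, 2.46], [-1.02, 4.16], [0.16, 2.05], [-2.73, 2.73]. Speed limits (rad/s): [1.89, 1.89, 2.39, 2.39, 3.01, 3.01, 3.01].

INTERFACE

Orientations are given as a rotation vector (axis times angle).
In Python, from cell import r gives the robot as it stands. The module is installed in compiled form; this text tells all that it offers.
- The arm moves only by the tool move_arm, never from a script. Its argument "series" is one flat list of numbers, 7 for each row, row after row: the shift along the tool's x, y, z normalised to -1 to 1, where 1 is 0.04 m, then the turn, a rotation vector about the tool's x, y, z normalised to -1 to 1, where 1 is 180 degrees, then the opening, from -1 (shut) to 1 (fully open). A call has 1 to 8 rows; each row shifts and turns the commanded pose from where the row before left it, along the tool's axes as they then stand; what a row does not reach is not made up. A row lasts 1/12 s, in which the tool goes at most 41.7 mm and 7.16 degrees, less where a joint would pass 70% of its speed; a pose out of reach is approached as far as the arm can. A call with a number of a shift or a turn outside -1 to 1 is refused whole. A call with a gripper value outside its range is refused whole. The fingers move at their own pace and stop on an object; "grip_force" is the grip in N (left out, the last holds). Time passes only in rows, so rows that do not move let the fingers close. It gives the time, the measured TCP pose, the force, the opening and the grip force at its end, in the units of the state.
- r.get_obs(): the state, without advancing time (a new reading comes with each control period).
- r.grab_frame(name): name is "side" or "top"; returns a dict with "pixels" (420x560x3 uint8, blue, green, red), "depth" (420x560 float32, mm along the optical axis (not along the pixel's ray), 0 where there is no reading), "fx", "fy", "cx", "cy" (pixels), "T" (4x4, takes a point from camera to world coordinates). Camera axes: x right, y down, z forward; pixel columns grow to the right and rows downward; lengths in mm; the calibration is good to about 2 mm. A picture is of the moment at which its call begins.
- r.close_job(): hands the job in; it is judged then, once.
The state is a dict: "clock": time; "q": joint angles; "joint_velocities": joint speeds; "effort": joint torques, N m; "tool_pos": TCP position; "ee_rot": TCP orientation; "ft_force": force on the tool from outside, world axes, zero at the start; "torque": the same for the moment, N m; "opening": opening from 0.0 (shut) to 1.0 (fully open); "finger_force": force on a finger pad.
Only numpy, scipy, OpenCV 4.12 (cv2) and the standard library are available. Lean on these libraries where they do the work, as an engineer would, in place of code of your own. Each camera call takes 0.05 s, during which the arm holds its last target. There are 200 camera calls.

TASK

Get the small metal carrier ready for a static-charge reading: first seat the two loose gel boxes flat in the carrier's two nests, one in each, and let go of them. Then take the charge probe by its grip out of its stand and lower its rod straight down through the hole of the carrier's raised guide plate, never touching that plate, and finish still holding it there, upright, still and centred in the hole, with the rod's tip about midway between the guide plate's underside and the carrier floor. Leave the tweezers, the marker and the loupe where they lie.

Things in the scene. Friction and masses are not known exactly. Their poses are not given: they have to be found in the camera images.
- carrier: flat bare-metal carrier plate, 146 (x) x 144 (y) mm, 8 mm thick, fixed to the bench; origin at the centre of its underside. The raised guide plate stands in the middle of its -x half (towards the robot); in its +x half are two nests side by side along y. Boxes seated in both stand only 16 mm apart along y, so hold a box by the sides that face along the carrier's x
- nest_left (a point): centre of the nest at carrier +y (x = 36, y = 34 mm from the carrier's centre), on the carrier's floor, 8 mm above the bench; axes as the carrier's. A nest is a 60 x 60 mm square marked by four L-shaped corner lips 5 mm high, 2 mm thick, legs about 10 mm long; between the corners its sides are open, so fingers can reach down beside a box
- nest_right (a point): centre of the nest at carrier -y (x = 36, y = -34 mm), on the carrier's floor, made like nest_left; axes as the carrier's
- guide: the raised guide plate of the carrier: 46 x 46 x 9 mm bare metal plate with one round vertical through hole 18 mm wide in its middle, on four thin posts, 45 mm before the carrier's centre; origin on the carrier's floor under the hole. The plate's underside is 29 mm and its top 38 mm above the carrier's floor (37 and 46 mm above the bench)
- guide_hole (a point): centre of the guide hole at the level of the plate's top face (46 mm above the bench); z up
- box_a: gel box, a flat closed square box with clear lid, 52 (x) x 52 (y) x 14 mm, 40 to 70 g, loose on the bench; origin at the centre of its underside, within 1 mm; any of its sides may face any way
- box_b: the second gel box, same size and make as box_a; either box may go in either nest
- probe: charge probe standing upright in its stand, top 107 mm above the bench, 64 to 112 g: steel rod 8 mm thick, 46 mm long; above it a flange 28 mm wide, 5 mm thick; above that a round black grip 20 mm thick, 46 mm long, with a small button 12 mm wide, 4 mm high on top. Origin on the axis at the flange's underside, which rests on the stand's top; z up along the axis
- probe_tip (a point): lower end of the probe's rod, 46 mm below the flange's underside
- probe_grip (a point): middle of the probe's round grip, on its axis, 29 mm above the flange's underside, 81 mm above the bench as it stands
- probe_stand: square block 46 x 46 mm and 52 mm high on a 54 mm square foot, fixed to the bench, with a vertical hole 11 mm wide and 49 mm deep in its top in which the probe's rod stands; origin at the centre of its underside
- tweezers: pointed steel tweezers lying on the bench near its front edge, 12 x 126 x 9 mm, to be left alone; origin at the centre of the underside
- marker: black marker lying on the bench behind the work, 13 x 114 x 15 mm, to be left alone; origin at the centre of the underside
- loupe: black eye loupe, 43 mm wide, 34 mm high, standing behind the work, to be left alone (a monitor hangs above it, its lower edge 0.5 m above the bench); origin at the centre of the underside

How it is judged (in metres and radians):
On the way, in this order (a step that is already met when the one before it is completed fails the run):
1. both gel boxes lie flat in the two nests, one in each, and are let go (((horizontal distance between box_a and nest_left below 0.009 m and z of box_a in the frame of nest_left between -0.002 and 0.0025 m and angle between each of box_a, box_b's own z axis and vertical below 0.05 rad and contact force between the fingers and box_a below 0.1 N and horizontal distance between box_b and nest_right below 0.009 m and z of box_b in the frame of nest_right between -0.002 and 0.0025 m and contact force between the fingers and box_b below 0.1 N) or (horizontal distance between box_b and nest_left below 0.009 m and z of box_b in the frame of nest_left between -0.002 and 0.0025 m and angle between each of box_b, box_a's own z axis and vertical below 0.05 rad and contact force between the fingers and box_b below 0.1 N and horizontal distance between box_a and nest_right below 0.009 m and z of box_a in the frame of nest_right between -0.002 and 0.0025 m and contact force between the fingers and box_a below 0.1 N))), for 0.2 s.
2. the probe is lifted out of its stand (height (world z) of probe_tip above 0.054 m and contact force between the fingers and probe above 1 N), for 0.1 s.
3. the rod is through the guide hole, centred, tip about midway below it (z of probe_tip in the frame of guide_hole between -0.0325 and -0.0145 m and horizontal distance between probe_tip and guide_hole below 0.003 m and angle between probe's own z axis and vertical below 0.07 rad and contact force between probe and guide below 0.1 N and contact force between probe and carrier below 0.1 N and contact force between probe and probe_stand below 0.1 N and contact force between probe and box_a below 0.1 N and contact force between probe and box_b below 0.1 N and contact force between the fingers and probe above 2 N and linear speed of probe below 0.02 m/s), for 0.2 s.
At the end, for the whole second after the job is handed in: both gel boxes lie flat in the nests, one in each; the probe is held by the fingers, upright within 4 degrees and still, its tip within 3 mm of the guide hole's axis and 14.5 to 32.5 mm below the guide plate's top face, touching neither plate, carrier, stand nor boxes (all of step 3 and ((horizontal distance between box_a and nest_left below 0.009 m and z of box_a in the frame of nest_left between -0.002 and 0.0025 m and angle between each of box_a, box_b's own z axis and vertical below 0.05 rad and contact force between the fingers and box_a below 0.1 N and horizontal distance between box_b and nest_right below 0.009 m and z of box_b in the frame of nest_right between -0.002 and 0.0025 m and contact force between the fingers and box_b below 0.1 N) or (horizontal distance between box_b and nest_left below 0.009 m and z of box_b in the frame of nest_left between -0.002 and 0.0025 m and angle between each of box_b, box_a's own z axis and vertical below 0.05 rad and contact force between the fingers and box_b below 0.1 N and horizontal distance between box_a and nest_right below 0.009 m and z of box_a in the frame of nest_right between -0.002 and 0.0025 m and contact force between the fingers and box_a below 0.1 N))); the arm keeps its last pose, push and grip.
It fails at once if the probe touches the guide plate (contact force between probe and guide above 0.5 N).
It fails at once if the tweezers is moved by more than 20 mm (distance of tweezers from where it was at the start of the episode above 0.02 m).
It fails at once if the marker is moved by more than 20 mm (distance of marker from where it was at the start of the episode above 0.02 m).
It fails at once if the loupe is moved by more than 20 mm (distance of loupe from where it was at the start of the episode above 0.02 m).
It also fails if it takes over 58 s, if anything falls off the work surface, if the arm or the gripper's body presses on something with over 40 N, if the wrist force passes 120 N, or if a joint passes its speed limit or range.

## Working session

There is one attempt and no reset: what is moved stays moved. The work goes in short steps, Python scripts to look and compute and a tool call to move; the robot and the scene stay as the last step left them, time stands still between calls to the robot, and variables do not carry over. Pictures are saved under pics/ and viewed, at most 10 in all, crops included, and the job is handed in when it is done.

Besides the shell and the picture viewer there is one more tool, called in YAML: its name, and indented under it one key for each argument. move_arm: Moves the arm, as the interface text tells. Its arguments: {"type":"object","properties":{"series":{"type":"array","items":{"type":"number","minimum":-1,"maximum":1}},"grip_force":{"type":"number"}},"required":["series"]}

```bash
mkdir -p pics; python3 - <<'E'
from cell import r
import cv2,numpy as np
o=r.get_obs();print(o['tool_pos'],o['ee_rot'],o['opening'],o['clock'],r.pinch_z)
for n in("top","side"):
    f=r.grab_frame(n);cv2.imwrite(f'pics/{n}0.png',f['pixels']);np.savez(f'{n}0.npz',**f);print(n,f['fx'],f['cx'],f['cy'],np.round(f['T'],3).tolist())
E
```

```text
[ 281.03410528 -613.24330812  230.61329929] [-3.06810639e+00 -6.69509165e-01  6.10786574e-04] 1.0003386617167263 0.0 18.700000000000003
top 472.23020369079177 275.54928603938015 206.15142406430851 [[-0.004, -0.986, 0.168, 346.323], [-1.0, 0.003, -0.003, -68.704], [0.002, -0.168, -0.986, 1003.521], [0.0, 0.0, 0.0, 1.0]]
side 453.56255958874266 279.36316634866284 214.37913752828314 [[-0.939, -0.144, 0.311, 228.003], [-0.343, 0.434, -0.833, 681.956], [-0.015, -0.89, -0.457, 487.288], [0.0, 0.0, 0.0, 1.0]]
```

View pics/top0.png

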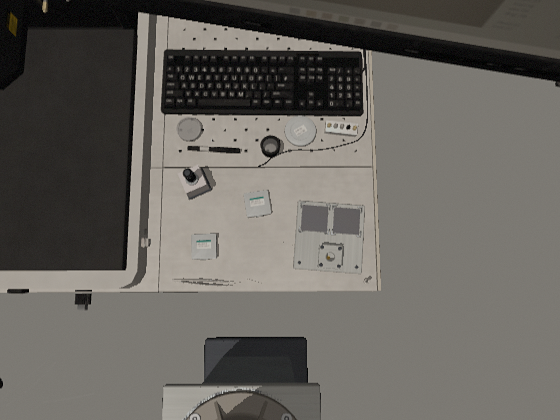

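View pics/side0.png

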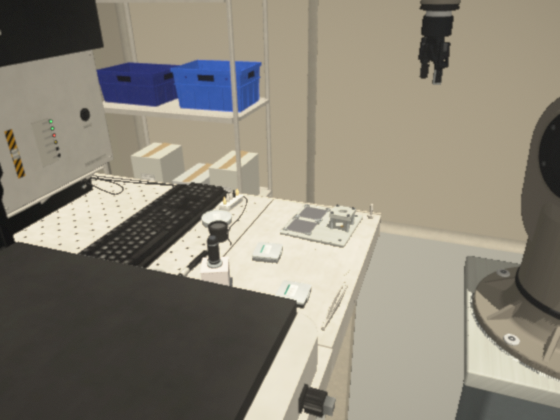

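The top view shows the boxes near (257,204) and (204,246), the probe and stand near (195,180), the carrier around (330,237) with the guide at (331,256), and the tweezers near (215,281). I'll enlarge it.

```bash
python3 - <<'E'
import cv2,numpy as np
p=np.load('top0.npz')['pixels']
cv2.imwrite('pics/c1.png',cv2.resize(p[160:300,170:370],None,fx=4,fy=4,interpolation=cv2.INTER_CUBIC))
E
```

```text
(no output)
```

View pics/c1.png

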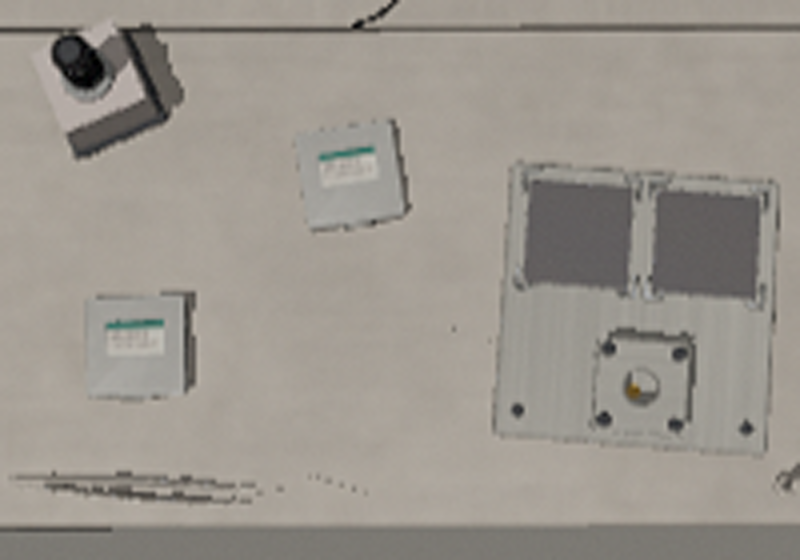

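Crop pixels (4x, offset 170,160):
- **Upper box:** corners about (296,133), (390,119), (408,210), (312,230).
- **Lower box:** corners about (87,297), (183,295), (186,395), (88,398).
- **Carrier:** corners (513,163), (777,181), (767,452), (494,434).
- **Guide hole:** (641,386).
- **Probe button:** about (69,47).

```bash
cat > h.py <<'E'
import numpy as np
def ray(f,u,v,z):
    T=f['T'];d=T[:3,:3]@np.array([(u-f['cx'])/f['fx'],(v-f['cy'])/f['fy'],1]);c=T[:3,3]
    return c+d*(z-c[2])/d[2]
def world(f,u0,u1,v0,v1):
    v,u=np.mgrid[v0:v1,u0:u1];d=f['depth'][v0:v1,u0:u1].astype(float)
    P=np.stack([(u-f['cx'])/f['fx']*d,(v-f['cy'])/f['fy']*d,d],-1)[d>0]
    return P@f['T'][:3,:3].T+f['T'][:3,3]
E
python3 - <<'E'
import numpy as np,cv2
from h import *
f=np.load('top0.npz')
def c(pts,z): return np.array([ray(f,(x+.5)/4-.5+170,(y+.5)/4-.5+160,z)[:2] for x,y in pts])
for n,pts,z in [('up',[(296,133),(390,119),(408,210),(312,230)],14),('low',[(87,297),(183,295),(186,395),(88,398)],14),('car',[(513,163),(777,181),(767,452),(494,434)],8),
 ('nestL',[(527,181),(634,186),(629,291),(523,284)],8),('nestR',[(655,190),(762,194),(757,298),(650,293)],8)]:
    w=c(pts,z);e=np.roll(w,-1,0)-w
    print(n,w.mean(0).round(1),np.linalg.norm(e,axis=1).round(1),'ang',np.degrees(np.arctan2(e[:,1],e[:,0])).round(1))
print('hole',c([(641,386)],46).round(1),'button',c([(70,47)],107).round(1))
# depth
for n,(b,lo,hi) in {'up':((240,275,185,222),9,25),'low':((188,222,228,265),9,25),'stand':((175,215,160,200),45,56),'btn':((175,205,160,190),98,115),'grip':((175,205,160,190),60,115),'plate':((312,350,235,275),41,52),'car':((285,372,195,280),5,12)}.items():
    P=world(f,*b);Q=P[(P[:,2]>lo)&(P[:,2]<hi)]
    if len(Q)>3:
        rc=cv2.minAreaRect(Q[:,:2].astype(np.float32));print(n,len(Q),np.median(Q[:,2]).round(1),np.round(rc[0],1),np.round(rc[1],1),round(rc[2],1),'mean',Q.mean(0).round(1))
E
```

```text
up [522.  -33.1] [50.7 50.2 51.9 53.1] ang [ -81.6 -169.1  101.7    9.6]
low [430.3  79.5] [50.5 52.4 51.1 52.9] ang [ -89.  -177.3   91.5    2.1]
car [ 451.  -184.5] [141.5 144.  142.8 144.5] ang [-94.2 175.9  86.   -4.6]
nestL [ 488.9 -153.7] [57.3 56.5 56.2 55.5] ang [-92.9 176.   86.   -2.9]
nestR [ 484.2 -221.6] [57.2 56.  56.7 55.4] ang [-92.4 175.3  87.1  -4.1]
hole [[ 406.4 -180.8]] button [[568.2 100.8]]
up 600 13.1 [520.5 -31.9] [54.6 52.4] 7.9 mean [520.6 -31.9  13.2]
low 638 13.2 [430.   80.1] [53.4 53.2] 1.6 mean [429.7  80.2  13.2]
stand 338 51.3 [566.3 101.9] [46.9 46.1] 24.2 mean [562.9  99.5  51.4]
btn 78 103.2 [565.5 101.2] [17.9 18.7] 89.9 mean [565.6 101.  103.6]
grip 134 100.8 [565.3 101.1] [18.4 18.6] 3.4 mean [563.5  99.5  93.9]
plate 468 45.9 [ 405.7 -180.8] [46.3 46.1] 85.0 mean [ 405.5 -180.2   46.1]
car 3810 8.0 [ 453.9 -184.7] [143.7 153. ] 85.3 mean [ 453.5 -184.4    8.1]
```

move_arm:
  series: [0,0,0,0,0,-0.0376,1,0,0,0,0,0,-0.0376,1,0,0,0,0,0,-0.0376,1,0,0,0,0,0,-0.0376,1,0,0,0,0,0,-0.0376,1,0,0,0,0,0,-0.0376,1,0,0,0,0,0,-0.0376,1,0,0,0,0,0,-0.0376,1]

```text
clock: 0.77
tool_pos: [281.1, -613.4, 230.9]
ee_rot: [-2.422, -2.0, -0.0]
ft_force: [-0.0, -0.4, 0.1]
opening: 0.999
finger_force: 0.0
```

move_arm:
  series: [0,0,0,0,0,-0.0376,1,0,0,0,0,0,-0.0376,1,0,0,0,0,0,-0.0376,1,0.745,0.455,0,0,0,0,1,0.745,0.455,0,0,0,0,1,0.745,0.455,0,0,0,0,1,0.745,0.455,0,0,0,0,1,0.745,0.455,0,0,0,0,1]

```text
clock: 1.43
tool_pos: [347.7, -450.4, 231.0]
ee_rot: [-2.039, -2.389, -0.0]
ft_force: [1.5, -0.7, 1.2]
opening: 1.002
finger_force: 0.0
```

move_arm:
  series: [0.745,0.455,0,0,0,0,1,0.745,0.455,0,0,0,0,1,0.745,0.455,0,0,0,0,1,0.745,0.455,0,0,0,0,1,0.745,0.455,0,0,0,0,1,0.745,0.455,0,0,0,0,1,0.745,0.455,0,0,0,0,1,0.745,0.455,0,0,0,0,1]

```text
clock: 2.1
tool_pos: [454.0, -192.1, 231.3]
ee_rot: [2.039, 2.39, -0.0]
ft_force: [1.1, -1.1, -0.1]
opening: 0.999
finger_force: 0.0
```

move_arm:
  series: [0.745,0.455,0,0,0,0,1,0.745,0.455,0,0,0,0,1,0.745,0.455,0,0,0,0,1,0.745,0.455,0,0,0,0,1,0.745,0.455,0,0,0,0,1,0,0,0,0,0,0,1,0,0,0,0,0,0,1,0,0,0,0,0,0,1]

```text
clock: 2.77
tool_pos: [519.9, -32.5, 231.0]
ee_rot: [-2.038, -2.39, 0.001]
ft_force: [-0.3, -0.5, -0.1]
opening: 0.999
finger_force: 0.0
```

```bash
cat > g.py <<'E'
import sys,numpy as np
from cell import r
from scipy.spatial.transform import Rotation as R
o=r.get_obs();M=R.from_rotvec(o['ee_rot']).as_matrix()
print('t',round(o['clock'],2),'pos',np.round(o['tool_pos'],1),'yaw_y',round(np.degrees(np.arctan2(M[1,1],M[0,1])),2),'z',M[:,2].round(4),'op',round(o['opening'],3),'ff',o['finger_force'],'F',np.round(o['ft_force'],1))
if len(sys.argv)>3:
    d=M.T@(np.array(sys.argv[1:4],float)-o['tool_pos']);print('tool shift mm',d.round(1),'units/40',(d/40).round(3))
E
python3 g.py 521 -32.5 3
```

```text
t 2.77 pos [519.9 -32.5 231. ] yaw_y 9.08 z [-8.e-04 -1.e-04 -1.e+00] op 0.999 ff 0.0 F [-0.3 -0.5 -0.1]
tool shift mm [-2.00e-01  1.30e+00  2.28e+02] units/40 [-4.0e-03  3.3e-02  5.7e+00]
```

move_arm:
  series: [0,0.033,0.96,0,0,0,1,0,0,0.96,0,0,0,1,0,0,0.96,0,0,0,1,0,0,0.96,0,0,0,1,0,0,0.96,0,0,0,1,0,0,0.3,0,0,0,1,0,0,0.3,0,0,0,1,0,0,0.3,0,0,0,1]
  grip_force: 30

```text
clock: 3.43
tool_pos: [522.1, -32.7, 3.6]
ee_rot: [2.039, 2.388, 0.001]
ft_force: [1.0, -1.1, -0.4]
opening: 1.001
finger_force: 0.0
```

move_arm:
  series: [0,0,0,0,0,0,0.6,0,0,0,0,0,0,0.4,0,0,0,0,0,0,0.2,0,0,0,0,0,0,-0.2,0,0,0,0,0,0,-0.2,0,0,0,0,0,0,-0.2]

```text
clock: 3.93
tool_pos: [522.5, -32.2, 5.0]
ee_rot: [2.038, 2.388, 0.002]
ft_force: [-0.4, 0.5, 6.1]
opening: 0.604
finger_force: 30.4
```

```bash
python3 g.py 521 -32.5 3; python3 - <<'E'
from cell import r
import cv2
p=r.grab_frame("side")['pixels'];cv2.imwrite('pics/s1.png',cv2.resize(p[180:320,190:350],None,fx=4,fy=4,interpolation=cv2.INTER_CUBIC))
E
```

```text
t 3.93 pos [522.5 -32.2   5. ] yaw_y 9.05 z [ 2.4e-03 -4.0e-04 -1.0e+00] op 0.604 ff 30.39060741662979 F [-0.4  0.5  6.1]
tool shift mm [-0.1 -1.5  2. ] units/40 [-0.002 -0.038  0.05 ]
```

View pics/s1.png

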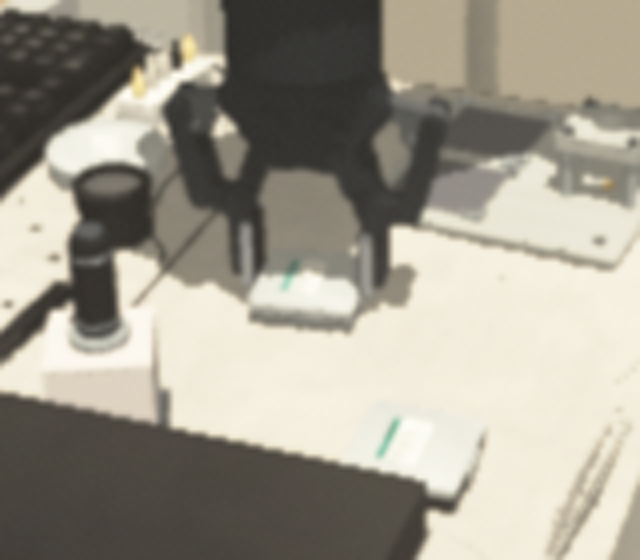

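Gripped: opening is 0.604 (51 mm) and the fingers straddle the upper box. Lifting now.

move_arm:
  series: [0,0,-0.3,0,0,0,-0.2,0,0,-0.6,0,0,0,-0.2,0,0,-0.8,0,0,0,-0.2,0,0,-0.8,0,0,0,-0.2,0,0,0,0,0,0.0375,-0.2,0,0,0,0,0,0.0375,-0.2,0,0,0,0,0,0,-0.2,0,0,0,0,0,0,-0.2]

```text
clock: 4.65
tool_pos: [521.7, -32.0, 104.6]
ee_rot: [2.301, 2.137, 0.001]
ft_force: [-0.2, -0.1, -1.2]
opening: 0.6
finger_force: 32.1
```

```bash
python3 g.py 484.3 -221.1 40
```

```text
t 4.65 pos [521.7 -32.  104.6] yaw_y -4.21 z [ 1.4e-03 -4.0e-04 -1.0e+00] op 0.6 ff 32.08413362503052 F [-0.2 -0.1 -1.2]
tool shift mm [-191.3  -23.5   64.6] units/40 [-4.783 -0.588  1.616]
```

move_arm:
  series: [-0.797,-0.098,0,0,0,0.0005,-0.2,-0.797,-0.098,0,0,0,0.0005,-0.2,-0.797,-0.098,0,0,0,0,-0.2,-0.797,-0.098,0.2,0,0,0,-0.2,-0.797,-0.098,0.5,0,0,0,-0.2,-0.797,-0.098,0.9,0,0,0,-0.2,0,0,0,0,0,0,-0.2,0,0,0,0,0,0,-0.2]

```text
clock: 5.32
tool_pos: [482.1, -217.5, 42.8]
ee_rot: [-2.305, -2.129, 0.002]
ft_force: [-0.2, 0.2, -0.2]
opening: 0.596
finger_force: 32.1
```

```bash
python3 g.py 484.3 -221.1 13; python3 - <<'E'
from cell import r
import cv2,numpy as np
from h import *
for n,b in(("top",[275,285,385,190]),("side",[270,170,380,270])):
    f=r.grab_frame(n)
    if n=="top": cv2.imwrite('pics/t2.png',cv2.resize(f['pixels'][180:285,285:385],None,fx=5,fy=5,interpolation=cv2.INTER_CUBIC))
    else: cv2.imwrite('pics/s2.png',cv2.resize(f['pixels'][160:260,260:400],None,fx=5,fy=5,interpolation=cv2.INTER_CUBIC))
E
```

```text
t 5.32 pos [ 482.1 -217.5   42.8] yaw_y -4.55 z [-0.0031  0.0015 -1.    ] op 0.596 ff 32.081900238990784 F [-0.2  0.2 -0.2]
tool shift mm [-3.4  2.6 29.8] units/40 [-0.085  0.065  0.744]
```

View pics/s2.png

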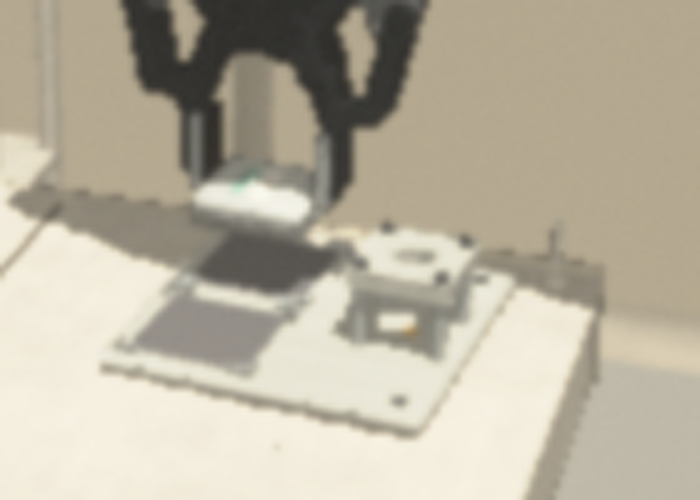

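The box is held level about 30 mm above the right nest, and the fingers clear the guide. Lowering now.

move_arm:
  series: [-0.085,0.065,0,0,0,0,-0.2,0,0,0.2,0,0,0,-0.2,0,0,0.2,0,0,0,-0.2,0,0,0.15,0,0,0,-0.2,0,0,0.1,0,0,0,-0.2,0,0,0.06,0,0,0,-0.2,0,0,0,0,0,0,-0.2,0,0,0,0,0,0,-0.2]

```text
clock: 6.08
tool_pos: [486.0, -220.0, 15.7]
ee_rot: [-2.309, -2.13, 0.0]
ft_force: [0.2, 0.8, -1.1]
opening: 0.603
finger_force: 32.1
```

```bash
python3 g.py 484.3 -221.1 13
```

```text
t 6.08 pos [ 486.  -220.    15.7] yaw_y -4.6 z [-2.e-04  2.e-04 -1.e+00] op 0.603 ff 32.09820628166199 F [ 0.2  0.8 -1.1]
tool shift mm [-1.2 -1.6  2.7] units/40 [-0.031 -0.04   0.068]
```

move_arm:
  series: [-0.03,-0.04,0,0,0,0,-0.2,0,0,0.03,0,0,0,-0.2,0,0,0.03,0,0,0,-0.2,0,0,0.02,0,0,0,-0.2,0,0,0,0,0,0,-0.2,0,0,0,0,0,0,-0.2]

```text
clock: 6.58
tool_pos: [484.4, -221.3, 13.0]
ee_rot: [2.309, 2.13, -0.0]
ft_force: [-2.7, 0.5, 6.6]
opening: 0.604
finger_force: 32.9
```

```bash
python3 g.py 484.3 -221.1 13
```

```text
t 6.58 pos [ 484.4 -221.3   13. ] yaw_y -4.62 z [ 1.e-04 -3.e-04 -1.e+00] op 0.604 ff 32.898244857788086 F [-2.7  0.5  6.6]
tool shift mm [ 0.2 -0.1 -0. ] units/40 [ 0.006 -0.002 -0.   ]
```

move_arm:
  series: [0,0,0,0,0,0,0.3,0,0,0,0,0,0,0.45,0,0,0,0,0,0,0.45,0,0,0,0,0,0,0.45,0,0,-0.4,0,0,0,0.45,0,0,-0.8,0,0,0,0.5,0,0,-0.9,0,0,0,0.7,0,0,-0.9,0,0,0,1]

```text
clock: 7.25
tool_pos: [483.8, -220.8, 133.7]
ee_rot: [-2.307, -2.13, 0.0]
ft_force: [0.2, -0.8, 0.1]
opening: 0.965
finger_force: 0.0
```

```bash
python3 g.py 430 80 40; python3 - <<'E'
from cell import r
import cv2,numpy as np
f=r.grab_frame("side");cv2.imwrite('pics/s3.png',cv2.resize(f['pixels'][160:260,260:400],None,fx=5,fy=5,interpolation=cv2.INTER_CUBIC))
E
```

```text
t 7.25 pos [ 483.8 -220.8  133.7] yaw_y -4.58 z [-0.0012  0.001  -1.    ] op 0.965 ff 0.0 F [ 0.2 -0.8  0.1]
tool shift mm [295.4 -77.6  94. ] units/40 [ 7.385 -1.939  2.351]
```

View pics/s3.png

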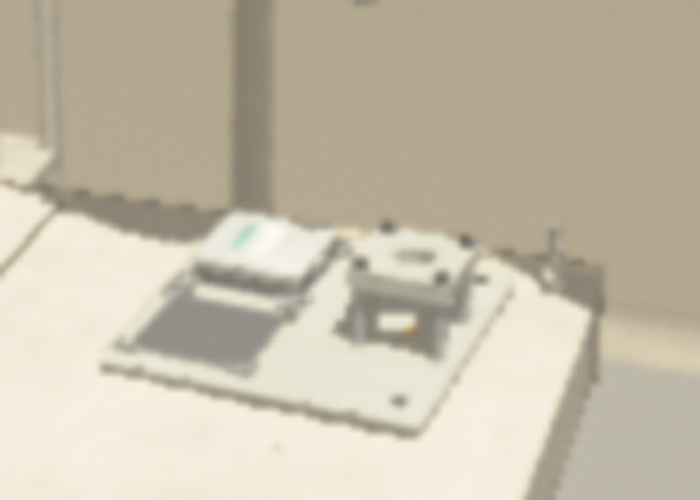

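The box sits flat in the right nest. Going to the second box now, with narrower fingers for clearance to the tweezers.

move_arm:
  series: [0,0,0,0,0,-0.035,0.6,0.84,-0.1245,0,0,0,0,0.6,0.84,-0.1245,0,0,0,0,0.6,0.84,-0.1245,0,0,0,0,0.6,0.84,-0.1245,0,0,0,0,0.6,0.84,-0.1245,0,0,0,0,0.6,0.84,-0.1245,0,0,0,0,0.6,0.84,-0.1245,0,0,0,0,0.6]

```text
clock: 7.97
tool_pos: [442.0, 14.2, 132.7]
ee_rot: [2.188, 2.253, 0.0]
ft_force: [1.4, -0.1, -0.2]
opening: 0.801
finger_force: 0.0
```

move_arm:
  series: [0.84,-0.1245,0,0,0,0,0.6,0.84,-0.1245,0.2,0,0,0,0.6,0,0,0.8,0,0,0,0.6,0,0,0.8,0,0,0,0.6,0,0,0,0,0,0,0.6,0,0,0,0,0,0,0.6]

```text
clock: 8.47
tool_pos: [429.5, 79.8, 60.1]
ee_rot: [-2.186, -2.253, 0.004]
ft_force: [0.2, -0.7, 0.2]
opening: 0.799
finger_force: 0.0
```

```bash
python3 g.py 430 80 4
```

```text
t 8.47 pos [429.5  79.8  60.1] yaw_y 1.74 z [-3.4e-03 -1.0e-04 -1.0e+00] op 0.799 ff 0.0 F [ 0.2 -0.7  0.2]
tool shift mm [ 0.1  0.7 56.1] units/40 [0.004 0.017 1.403]
```

move_arm:
  series: [0,0.017,0.5,0,0,0,0.6,0,0,0.5,0,0,0,0.6,0,0,0.25,0,0,0,0.6,0,0,0.15,0,0,0,0.6,0,0,0,0,0,0,0.4,0,0,0,0,0,0,0,0,0,0,0,0,0,-0.2,0,0,0,0,0,0,-0.2]

```text
clock: 9.13
tool_pos: [431.9, 79.8, 5.7]
ee_rot: [2.188, 2.253, 0.002]
ft_force: [-2.1, 0.0, 7.8]
opening: 0.6
finger_force: 32.1
```

```bash
python3 g.py 430 80 4
```

```text
t 9.13 pos [431.9  79.8   5.7] yaw_y 1.67 z [ 1.4e-03  1.0e-04 -1.0e+00] op 0.6 ff 32.06124544143677 F [-2.1  0.   7.8]
tool shift mm [ 0.3 -1.9  1.7] units/40 [ 0.008 -0.047  0.043]
```

move_arm:
  series: [0,0,-0.3,0,0,0,-0.2,0,0,-0.7,0,0,0,-0.2,0,0,-0.8,0,0,0,-0.2,0,0,-0.6,0,0,0,-0.2,0,0,0,0,0,0.035,-0.2,0,0,0,0,0,0,-0.2,0,0,0,0,0,0,-0.2]

```text
clock: 9.72
tool_pos: [431.4, 79.5, 101.1]
ee_rot: [2.306, 2.132, 0.001]
ft_force: [-0.7, -0.7, -1.5]
opening: 0.595
finger_force: 31.6
```

```bash
python3 g.py 489.5 -153.3 50
```

```text
t 9.72 pos [431.4  79.5 101.1] yaw_y -4.49 z [ 1.e-03 -4.e-04 -1.e+00] op 0.595 ff 31.646811962127686 F [-0.7 -0.7 -1.5]
tool shift mm [-227.6   76.1   51.2] units/40 [-5.689  1.903  1.28 ]
```

move_arm:
  series: [-0.813,0.272,0,0,0,0,-0.2,-0.813,0.272,0,0,0,0,-0.2,-0.813,0.272,0,0,0,0,-0.2,-0.813,0.272,0,0,0,0,-0.2,-0.813,0.272,0,0,0,0,-0.2,-0.813,0.272,0,0,0,0,-0.2,-0.813,0.272,0,0,0,0,-0.2,0,0,0.3,0,0,0,-0.2]

```text
clock: 10.38
tool_pos: [490.2, -159.8, 88.9]
ee_rot: [2.311, 2.125, -0.0]
ft_force: [-0.2, -0.8, 0.2]
opening: 0.597
finger_force: 31.6
```

move_arm:
  series: [0,0,0.5,0,0,0,-0.2,0,0,0.5,0,0,0,-0.2,0,0,0.3,0,0,0,-0.2,0,0,0.2,0,0,0,-0.2,0,0,0,0,0,0,-0.2,0,0,0,0,0,0,-0.2]

```text
clock: 10.88
tool_pos: [488.9, -152.8, 28.6]
ee_rot: [-2.307, -2.131, 0.0]
ft_force: [0.2, 0.0, 0.3]
opening: 0.6
finger_force: 31.6
```

```bash
python3 g.py 489.5 -153.3 14
```

```text
t 10.88 pos [ 488.9 -152.8   28.6] yaw_y -4.53 z [-7.e-04  4.e-04 -1.e+00] op 0.6 ff 31.63371205329895 F [0.2 0.  0.3]
tool shift mm [-0.4  0.7 14.6] units/40 [-0.011  0.017  0.364]
```

move_arm:
  series: [-0.011,0.017,0.1,0,0,0,-0.2,0,0,0.1,0,0,0,-0.2,0,0,0.06,0,0,0,-0.2,0,0,0.05,0,0,0,-0.2,0,0,0.03,0,0,0,-0.2,0,0,0.03,0,0,0,-0.2,0,0,0,0,0,0,-0.2,0,0,0,0,0,0,-0.2]

```text
clock: 11.55
tool_pos: [489.6, -153.8, 13.9]
ee_rot: [2.309, 2.13, 0.0]
ft_force: [-0.6, 0.0, -0.2]
opening: 0.601
finger_force: 31.6
```

```bash
python3 g.py 489.5 -153.3 13.7
```

```text
t 11.55 pos [ 489.6 -153.8   13.9] yaw_y -4.61 z [ 1.e-04  0.e+00 -1.e+00] op 0.601 ff 31.643834710121155 F [-0.6  0.  -0.2]
tool shift mm [ 0.4 -0.1  0.2] units/40 [ 0.011 -0.003  0.004]
```

move_arm:
  series: [0,0,0.025,0,0,0,-0.2,0,0,0,0,0,0,-0.2,0,0,0,0,0,0,0.3,0,0,0,0,0,0,0.45,0,0,0,0,0,0,0.45,0,0,0,0,0,0,0.45,0,0,0,0,0,0,0.45,0,0,-0.4,0,0,0,0.45]

```text
clock: 12.22
tool_pos: [488.1, -153.4, 27.0]
ee_rot: [-2.307, -2.128, 0.003]
ft_force: [-1.1, 1.3, -0.4]
opening: 0.722
finger_force: 0.0
```

move_arm:
  series: [0,0,-0.8,0,0,0,0.45,0,0,-0.9,0,0,0,0.45,0,0,-0.9,0,0,0,0.45,0,0,-0.9,0,0,0,0.45,0,0,-0.5,0,0,0,0.45,0,0,0,0,0,0,0.45,0,0,0,0,0,0,0.45]

```text
clock: 12.8
tool_pos: [490.0, -154.1, 189.9]
ee_rot: [2.308, 2.128, 0.001]
ft_force: [-0.1, 1.2, 0.0]
opening: 0.723
finger_force: 0.0
```

```bash
python3 g.py 566 101 160; python3 - <<'E'
from cell import r
import cv2,numpy as np
from h import *
f=r.grab_frame("side");a=cv2.resize(f['pixels'][160:260,260:400],None,fx=5,fy=5,interpolation=cv2.INTER_CUBIC)
b=cv2.resize(f['pixels'][210:310,170:260],None,fx=5,fy=5,interpolation=cv2.INTER_CUBIC)[:, :]
cv2.imwrite('pics/s4.png',cv2.resize(np.hstack([a[:, :],b]),None,fx=.69,fy=.69,interpolation=cv2.INTER_AREA))
P=world(f,260,380,170,250);Q=P[(P[:,2]>17)&(P[:,2]<30)&(P[:,0]>450)]
for s in(Q[Q[:,1]>-187],Q[Q[:,1]<-187]):
  print(len(s),cv2.minAreaRect(s[:,:2].astype(np.float32)),np.percentile(s[:,2],[10,50,90]))
# probe grip axis from side view: points on grip
P=world(f,190,235,225,275);
for lo,hi in((62,72),(72,82),(82,92),(92,101)):
  s=P[(P[:,2]>lo)&(P[:,2]<hi)&(abs(P[:,0]-566)<22)&(abs(P[:,1]-101)<22)];print(lo,len(s),s.mean(0).round(1),s.min(0).round(1),s.max(0).round(1))
E
```

```text
t 12.8 pos [ 490.  -154.1  189.9] yaw_y -4.63 z [ 0.0021 -0.0011 -1.    ] op 0.723 ff 0.0 F [-0.1  1.2  0. ]
tool shift mm [260.4  55.1  29.8] units/40 [6.51  1.378 0.744]
336 ((487.1045227050781, -152.20498657226562), (57.49179458618164, 55.20435333251953), 86.99945068359375) [19.87399963 22.84094446 24.01159932]
287 ((481.54473876953125, -219.5318145751953), (58.28129959106445, 53.23832321166992), 84.9552230834961) [19.78860919 22.91196416 24.06303675]
62 58 [562.9 109.   66.9] [556.  101.8  62. ] [574.5 113.3  71.7]
72 63 [562.2 108.2  76.9] [555.6  95.8  72.1] [573.6 112.7  81.8]
82 56 [562.7 109.1  87.3] [556.4 101.2  82.2] [575.  113.   91.9]
92 58 [562.1 108.4  96.6] [556.   97.7  92.2] [573.1 114.8 100.7]
```

View pics/s4.png

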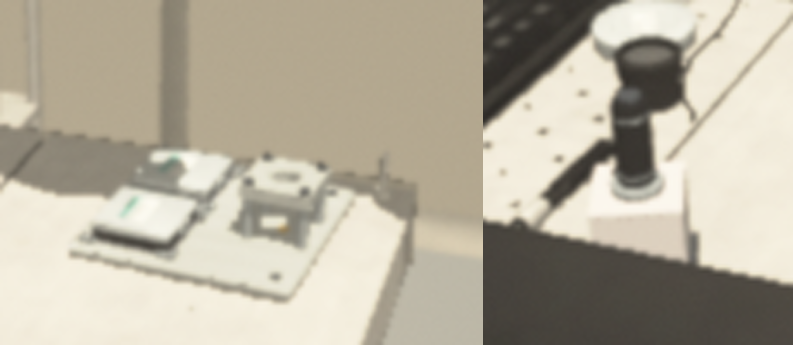

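Both boxes lie flat in the nests, with tops at about 22-23 mm in both. The probe stands upright at about (565.7, 101.5). Going to the probe.

move_arm:
  series: [0.814,0.172,0,0,0,0,0.45,0.814,0.172,0,0,0,0,0.45,0.814,0.172,0,0,0,0,0.45,0.814,0.172,0,0,0,0,0.45,0.814,0.172,0,0,0,0,0.45,0.814,0.172,0,0,0,0,0.45,0.814,0.172,0,0,0,0,0.45,0.814,0.172,0,0,0,0,0.45]

```text
clock: 13.52
tool_pos: [564.8, 103.0, 187.2]
ee_rot: [-2.308, -2.129, 0.003]
ft_force: [1.0, 0.0, -0.1]
opening: 0.73
finger_force: 0.0
```

move_arm:
  series: [0,0,0.5,0,0,0,0.45,0,0,0,0,0,0,0.45,0,0,0,0,0,0,0.45,0,0,0,0,0,0,0.45]

```text
clock: 13.85
tool_pos: [565.0, 100.8, 168.3]
ee_rot: [-2.309, -2.129, 0.002]
ft_force: [0.1, -0.7, 0.8]
opening: 0.723
finger_force: 0.0
```

```bash
python3 g.py 565.7 101.5 64
```

```text
t 13.85 pos [565.  100.8 168.3] yaw_y -4.64 z [-1.5e-03 -2.0e-04 -1.0e+00] op 0.723 ff 0.0 F [ 0.1 -0.7  0.8]
tool shift mm [  0.8   0.8 104.3] units/40 [0.02  0.02  2.609]
```

move_arm:
  series: [0.02,0.02,0.7,0,0,0,0.45,0,0,0.8,0,0,0,0.45,0,0,0.7,0,0,0,0.45,0,0,0.4,0,0,0,0.45,0,0,0,0,0,0,0.2,0,0,0,0,0,0,0,0,0,0,0,0,0,-0.2,0,0,0,0,0,0,-0.35]
  grip_force: 40

```text
clock: 14.52
tool_pos: [567.2, 102.1, 66.5]
ee_rot: [2.309, 2.129, 0.003]
ft_force: [-0.8, 0.4, 0.8]
opening: 0.322
finger_force: 0.0
```

move_arm:
  series: [0,0,0,0,0,0,-0.45,0,0,0,0,0,0,-0.55,0,0,0,0,0,0,-0.7,0,0,0,0,0,0,-0.8,0,0,0,0,0,0,-0.8,0,0,0,0,0,0,-0.8]

```text
clock: 15.02
tool_pos: [567.0, 102.1, 66.1]
ee_rot: [2.308, 2.129, 0.002]
ft_force: [-1.9, -1.1, 10.7]
opening: 0.222
finger_force: 38.7
```

```bash
python3 g.py 565.7 101.5 64
```

```text
t 15.02 pos [567.  102.1  66.1] yaw_y -4.63 z [ 1.8e-03 -1.0e-04 -1.0e+00] op 0.222 ff 38.66514980792999 F [-1.9 -1.1 10.7]
tool shift mm [-0.7 -1.2  2.1] units/40 [-0.018 -0.03   0.053]
```

move_arm:
  series: [0,0,-0.2,0,0,0,-0.8,0,0,-0.4,0,0,0,-0.8,0,0,-0.6,0,0,0,-0.8,0,0,-0.6,0,0,0,-0.8,0,0,-0.6,0,0,0,-0.8,0,0,-0.3,0,0,0,-0.8,0,0,0,0,0,0,-0.8,0,0,0,0,0,0,-0.8]

```text
clock: 15.68
tool_pos: [566.3, 102.0, 173.1]
ee_rot: [2.309, 2.129, 0.001]
ft_force: [-0.4, -0.1, -1.6]
opening: 0.219
finger_force: 39.6
```

```bash
python3 g.py 406 -181 140; python3 - <<'E'
from cell import r
import cv2
f=r.grab_frame("side");cv2.imwrite('pics/s5.png',cv2.resize(f['pixels'][130:310,150:290],None,fx=3.3,fy=3.3,interpolation=cv2.INTER_CUBIC))
E
```

```text
t 15.68 pos [566.3 102.  173.1] yaw_y -4.63 z [ 1.e-03 -2.e-04 -1.e+00] op 0.219 ff 39.56559777259827 F [-0.4 -0.1 -1.6]
tool shift mm [-295. -137.   33.] units/40 [-7.375 -3.424  0.826]
```

View pics/s5.png

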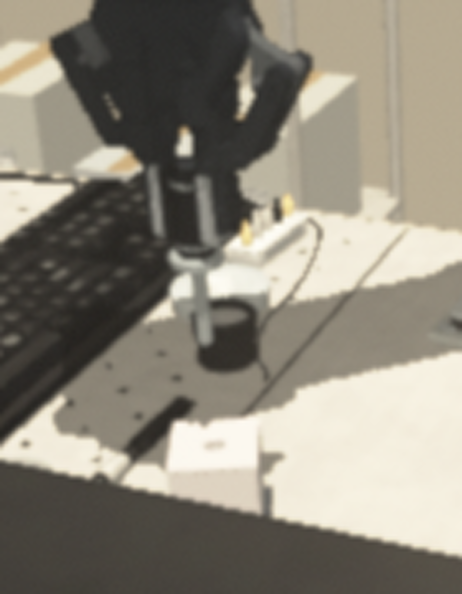

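The probe is out of the stand, with rod and flange visible below the fingers and roughly upright. Moving over the guide.

move_arm:
  series: [-0.4,-0.18,0,0,0,0,-0.8,-0.8,-0.372,0,0,0,0,-0.8,-0.8,-0.372,0,0,0,0,-0.8,-0.8,-0.372,0,0,0,0,-0.8,-0.8,-0.372,0,0,0,0,-0.8,-0.8,-0.372,0,0,0,0,-0.8,-0.8,-0.372,0,0,0,0,-0.8,-0.8,-0.372,0,0,0,0,-0.8]

```text
clock: 16.4
tool_pos: [434.0, -129.3, 171.6]
ee_rot: [-2.308, -2.129, 0.001]
ft_force: [1.2, -0.8, -1.2]
opening: 0.224
finger_force: 39.6
```

move_arm:
  series: [-0.8,-0.372,0,0,0,0,-0.8,-0.5,-0.23,0.4,0,0,0,-0.8,0,0,0.4,0,0,0,-0.8,0,0,0,0,0,0,-0.8,0,0,0,0,0,0,-0.8,0,0,0,0,0,0,-0.8]

```text
clock: 16.9
tool_pos: [408.1, -177.2, 140.9]
ee_rot: [-2.307, -2.131, -0.0]
ft_force: [0.6, -0.1, -1.8]
opening: 0.225
finger_force: 39.5
```

```bash
python3 g.py 406 -181 120; python3 - <<'E'
from cell import r
import cv2,numpy as np
f=r.grab_frame("side");np.savez('side6.npz',**f);f2=r.grab_frame("top");np.savez('top6.npz',**f2)
c=f['pixels'][135:255,295:395];cv2.imwrite('pics/s6.png',cv2.resize(c,None,fx=5,fy=5,interpolation=cv2.INTER_CUBIC))
E
```

```text
t 16.9 pos [ 408.1 -177.2  140.9] yaw_y -4.53 z [-4.e-04  8.e-04 -1.e+00] op 0.225 ff 39.50025737285614 F [ 0.6 -0.1 -1.8]
tool shift mm [-4.  -1.8 20.9] units/40 [-0.101 -0.045  0.523]
```

View pics/s6.png

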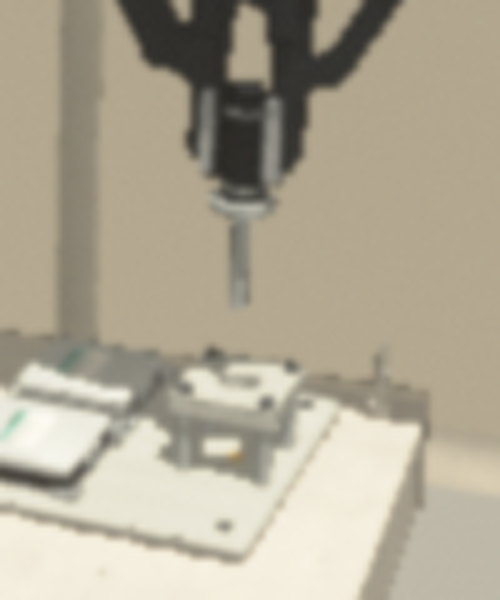

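Side crop (5x, offset 295,135): the rod tip is about (239,304), the rod at the flange is about (239,215), and the hole centre is about (241,380). I'll compare these numerically.

```bash
python3 - <<'E'
import numpy as np,cv2
from h import *
f=np.load('side6.npz')
q=lambda x,y,z:ray(f,(x+.5)/5-.5+295,(y+.5)/5-.5+135,z).round(1)
print('hole',q(241,380,46),'tip front z81',q(238.5,306,81),'rodtop z127',q(238.5,213,127))
P=world(f,295,395,135,255)
Q=P[(abs(P[:,0]-408)<25)&(abs(P[:,1]+177)<30)]
for lo,hi in((76,88),(88,98),(98,108),(108,120),(126,134),(136,150)):
    s=Q[(Q[:,2]>lo)&(Q[:,2]<hi)];print(lo,len(s),np.median(s,0).round(1) if len(s) else'', s.min(0).round(1),s.max(0).round(1))
s=Q[(Q[:,2]>42)&(Q[:,2]<50)]
s=P[(P[:,2]>43)&(P[:,2]<49)&(P[:,0]<450)&(abs(P[:,1]+180)<40)];print('plate',len(s),cv2.minAreaRect(s[:,:2].astype(np.float32)),np.median(s[:,2]))
print('zmin rod',Q[Q[:,2]>60][:,2].min())
g=cv2.cvtColor(f['pixels'],cv2.COLOR_BGR2GRAY);print(g[182:200:3,336:350]);print(g[205:216,334:352])
E
```

```text
hole [ 405.1 -183.5   46. ] tip front z81 [ 407.8 -183.    81. ] rodtop z127 [ 408.  -174.2  127. ]
76 5 [ 404.8 -175.1   85.2] [ 402.8 -175.8   84.1] [ 408.8 -172.8   86.8]
88 18 [ 406.2 -174.    92.1] [ 402.5 -177.7   88.2] [ 409.  -169.8   97.3]
98 19 [ 405.8 -174.3  102.3] [ 403.  -176.2   98.3] [ 410.1 -171.1  107.5]
108 21 [ 407.2 -173.   113.9] [ 403.2 -176.   108.4] [ 410.8 -169.8  119.7]
126 44 [ 404.6 -166.7  132. ] [ 393.3 -181.5  129.1] [ 419.5 -160.6  134. ]
136 88 [ 405.7 -168.6  144.5] [ 386.2 -177.6  136. ] [ 428.2 -164.   150. ]
plate 220 ((405.21282958984375, -179.86895751953125), (51.00986099243164, 46.01481246948242), 86.09880065917969) 47.14625807172456
zmin rod 84.14846051696946
[[168 168 169 168 151 115 119 129 141 162 168 169 169 169]
 [168 168 169 167 152 119 121 129 141 162 169 169 168 169]
 [169 169 169 168 156 131 125 127 137 160 168 168 170 168]
 [169 169 168 168 158 137 145 143 138 160 169 169 169 169]
 [168 169 170 168 160 147 150 144 133 158 168 169 168 168]
 [169 170 169 169 168 166 166 168 169 169 169 169 169 169]]
[[162 147 111  91 105 127 152 159 159 157 159 167 169 169 168 168 169 168]
 [148 132 107  99 106 118 134 141 139 136 142 159 163 164 162 159 160 162]
 [141 135 128 123 123 129 144 163 167 167 168 173 174 173 170 166 163 156]
 [171 169 159 141 133 144 176 208 216 216 216 217 217 217 217 216 209 182]
 [222 220 208 177 156 161 192 209 211 214 212 215 218 224 227 227 225 210]
 [229 229 226 217 190 164 174 183 180 179 175 176 189 214 226 228 228 225]
 [226 230 230 226 209 182 180 182 179 171 158 157 174 209 225 228 228 228]
 [220 229 231 230 224 215 206 202 201 191 183 183 199 219 226 227 229 228]
 [217 227 229 230 228 227 225 225 224 223 221 220 220 217 214 218 225 223]
 [202 211 218 221 222 224 227 228 228 228 227 225 212 176 160 180 215 211]
 [168 172 179 189 196 204 213 218 219 220 222 218 189 137 121 151 192 184]]
```

move_arm:
  series: [-0.08,-0.045,0,0,0,0,-0.8,0,0,0.3,0,0,0,-0.8,0,0,0.25,0,0,0,-0.8,0,0,0.12,0,0,0,-0.8,0,0,0,0,0,0,-0.8,0,0,0,0,0,0,-0.8]

```text
clock: 17.5
tool_pos: [405.6, -180.8, 113.9]
ee_rot: [-2.308, -2.13, 0.0]
ft_force: [0.0, -0.3, -1.6]
opening: 0.222
finger_force: 39.6
```

```bash
python3 g.py 406 -180.3 112; python3 - <<'E'
from cell import r
import cv2,numpy as np
f=r.grab_frame("side");np.savez('side7.npz',**f)
c=f['pixels'][165:235,310:380];cv2.imwrite('pics/s7.png',cv2.resize(c,None,fx=8,fy=8,interpolation=cv2.INTER_CUBIC))
E
```

```text
t 17.5 pos [ 405.6 -180.8  113.9] yaw_y -4.59 z [-7.e-04  5.e-04 -1.e+00] op 0.222 ff 39.564533829689026 F [ 0.  -0.3 -1.6]
tool shift mm [0.6 0.4 1.9] units/40 [0.014 0.009 0.048]
```

View pics/s7.png

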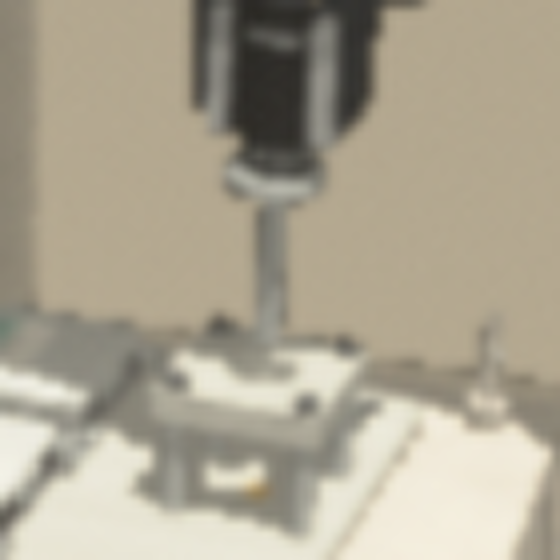

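The tip is just above the plate, at crop (8x, offset 310,165) about (271,343). The plate's screws at (307,404), (345,345), (178,381) and (221,326) put the hole centre at about (263,367). I'll compute the rod's projection numerically.

```bash
python3 - <<'E'
import numpy as np
from h import *
f=np.load('side7.npz');g=f['pixels'].mean(2)
T=f['T'];
def proj(p):
    c=T[:3,:3].T@(np.array(p,float)-T[:3,3]);return np.array([f['fx']*c[0]/c[2]+f['cx'],f['fy']*c[1]/c[2]+f['cy']])
h=ray(f,342.4,210.5,46);print('hole',h.round(1))
for z in(54,56,58,70,90): 
  print(z,'axis',proj([h[0],h[1],z]).round(2),'front',proj([h[0]-1,h[1]+3.9,z]).round(2))
print('per mm x,y,z',proj(h+[1,0,0])-proj(h),proj(h+[0,1,0])-proj(h),proj(h+[0,0,1])-proj(h))
for row in range(191,206,2):
  x=g[row,334:353];w=np.clip(x[0]-x,0,None);w[w<6]=0;print(row,((w*np.arange(334,353)).sum()/w.sum()).round(2),x[4:15].astype(int))
print('cols down',g[200:216,341:347].astype(int))
E
```

```text
hole [ 406.  -183.7   46. ]
54 axis [342.58 207.17] front [342.63 208.  ]
56 axis [342.63 206.34] front [342.67 207.17]
58 axis [342.67 205.5 ] front [342.72 206.33]
70 axis [342.94 200.45] front [342.99 201.26]
90 axis [343.41 191.89] front [343.46 192.68]
per mm x,y,z [-0.45537393 -0.06541111] [-0.10519208  0.19784573] [ 0.0224266  -0.41438366]
191 343.48 [164 164 161 148 119 119 128 136 149 155 161]
193 343.1 [164 164 162 145 113 117 127 138 158 163 164]
195 343.14 [164 163 162 146 116 119 127 138 157 164 164]
197 343.22 [164 165 162 149 120 120 127 137 157 164 164]
199 343.47 [164 164 163 152 129 124 122 128 155 164 164]
201 343.4 [164 163 162 153 131 132 138 135 155 163 164]
203 342.7 [159 164 162 154 139 144 144 133 155 163 165]
205 338.55 [103 124 146 149 144 149 146 137 154 163 163]
cols down [[153 131 127 127 129 155]
 [153 131 132 138 135 155]
 [153 133 137 142 137 156]
 [154 139 144 144 133 155]
 [155 144 148 142 130 154]
 [149 144 149 146 137 154]
 [133 140 151 153 148 151]
 [130 139 148 150 140 138]
 [133 135 143 158 160 160]
 [140 143 156 182 193 199]
 [143 147 154 166 171 183]
 [150 156 160 154 153 169]
 [180 183 185 179 179 195]
 [218 218 218 216 215 215]
 [224 224 224 223 220 206]
 [213 214 216 217 213 186]]
```

The rod may lean a couple of degrees along x, so I'll quantify that with averaged frames, using the probe in its stand as the vertical reference.

```bash
cat > lean.py <<'E'
import numpy as np
from cell import r
from h import *
F=[r.grab_frame("side") for _ in range(6)];f=F[0]
T=f['T']
def proj(p):
    c=T[:3,:3].T@(np.array(p,float)-T[:3,3]);return np.array([f['fx']*c[0]/c[2]+f['cx'],f['fy']*c[1]/c[2]+f['cy']])
o=r.get_obs();X,Y,Z=o['tool_pos'];print(np.round([X,Y,Z],1))
g=np.mean([k['pixels'].astype(float).mean(2) for k in F],0)
def ctr(row,u0,w):   # subpixel edges of dark bar on lighter ground, around column u0
    x=g[row];a,b=int(u0-w),int(u0+w);bl=np.median(x[a-4:a-1]);br=np.median(x[b+2:b+5])
    dl=x[int(u0-w/2)+0];dr=x[int(u0+w/2)]
    s=x[a-3:b+4];i=np.arange(a-3,b+4);m=len(s)//2
    gl=np.clip(-np.gradient(s)[:m],0,None);gr=np.clip(np.gradient(s)[m:],0,None)
    return ((gl*i[:m]).sum()/gl.sum()+(gr*i[m:]).sum()/gr.sum())/2
zs=np.arange(Z-52,Z-16,4.);res=[]
for z in zs:
    p=proj([X,Y+0,z]);row=int(round(p[1]));ex=proj([X,Y,z+(p[1]-row)/.414])[0]
    res.append(ctr(row,p[0],3.5)-ex)
res=np.array(res);print('rod col minus vertical-through-TCP (px), low to high',res.round(2),'lean x (mm/mm)',(np.polyfit(zs,res,1)[0]/-.455).round(3))
D=np.median([np.where(k['depth']>0,k['depth'],np.nan) for k in F],0)
k=dict(f);k['depth']=np.nan_to_num(D)
P=world(k,325,365,120,230);s=P[(abs(P[:,0]-X)<8)&(abs(P[:,1]-Y)<12)&(P[:,2]>max(Z-54,52))&(P[:,2]<Z-18)]
A=np.polyfit(s[:,2],s[:,0],1);B=np.polyfit(s[:,2],s[:,1],1);print(len(s),'depth lean x,y',A[0].round(3),B[0].round(3),'at tip',np.polyval(A,Z-58).round(1),np.polyval(B,Z-58).round(1),'zmin')
E
python3 lean.py; python3 - <<'E'
import numpy as np
from h import *
f=np.load('side0.npz');T=f['T'];g=f['pixels'].astype(float).mean(2)
def proj(p):
    c=T[:3,:3].T@(np.array(p,float)-T[:3,3]);return np.array([f['fx']*c[0]/c[2]+f['cx'],f['fy']*c[1]/c[2]+f['cy']])
for z in (64,72,80,88,96):
    p=proj([566,101.5,z]);row=int(round(p[1]));u=int(p[0]);print(z,p.round(2),row,g[row,u-10:u+11].astype(int))
E
```

```text
[ 405.8 -181.1  114.3]
rod col minus vertical-through-TCP (px), low to high [-1.52 -0.09  0.61  0.57  0.42  0.26 -0.09 -0.25 -0.34] lean x (mm/mm) -0.023
54 depth lean x,y 0.021 -0.007 at tip 403.7 -177.8 zmin
64 [214.27 258.61] 259 [241 240 230 179 113  73  57  50  50  49  52  53  54  59  75 113 174 222
 236 241 241]
72 [213.89 254.67] 255 [ 52  51  62  95 118  90  56  50  49  51  49  51  51  51  52  71 140 212
 224 212 179]
80 [213.51 250.69] 251 [ 93  69  71  76  76  57  50  49  49  51  52  51  51  50  56  91 163 220
 231 231 229]
88 [213.13 246.68] 247 [227 226 223 204 130  66  50  52  52  53  53  54  52  51  61 108 178 218
 226 226 226]
96 [212.74 242.63] 243 [197 177 185 203 181 111  60  53  54  53  55  58  65  73  76  91 127 183
 210 214 217]
```

```bash
python3 - <<'E'
import numpy as np
from h import *
for n,(X,Y,Z) in {'side6':(408.1,-177.2,140.9),'side7':(405.7,-181,114)}.items():
    f=np.load(n+'.npz');T=f['T'];g=f['pixels'].astype(float).mean(2)
    def proj(p):
        c=T[:3,:3].T@(np.array(p,float)-T[:3,3]);return np.array([f['fx']*c[0]/c[2]+f['cx'],f['fy']*c[1]/c[2]+f['cy']])
    a,b=proj([X,Y,Z-24]),proj([X,Y,Z-52]);L=[]
    for row in range(int(a[1])+1,int(b[1])-(0 if n=='side6' else 3)):
        x=g[row];u=a[0]+(row-a[1])*(b[0]-a[0])/(b[1]-a[1]);c=int(round(u));bg=np.median(np.r_[x[c-8:c-4],x[c+6:c+9]])
        d=bg-x;i=np.arange(c-6,c+8);dd=d[c-6:c+8]
        full=np.where(dd>18)[0];l,rr=full[0],full[-1]
        # partial coverage outside the solid pixels
        if l+1<len(dd): le=i[l]-.5-np.clip(dd[l-1]/dd[l],0,1)
        re=i[rr]+.5+np.clip(dd[rr+1]/dd[rr],0,1)
        L.append((row,le,re,(le+re)/2-u))
    L=np.array(L);print(n,L.round(2).tolist());s=np.polyfit(L[:,0],L[:,3],1)[0];print('slope px/row vs vertical',s.round(4),'lean',(s*.414/.455).round(3))
    # flange: widest extent below the grip
    for z in (Z-14,Z-13,Z-12,Z-11,Z-10):
        p=proj([X,Y,z]);row=int(round(p[1]));c=int(p[0]);print('fl',row,p[0].round(2),c-12,g[row,c-12:c+13].astype(int))
E
```

```text
side6 [[182.0, 340.16, 344.75, 0.14], [183.0, 340.14, 344.75, 0.19], [184.0, 340.15, 344.75, 0.24], [185.0, 340.17, 344.73, 0.29], [186.0, 340.14, 344.74, 0.34], [187.0, 340.15, 344.75, 0.4], [188.0, 340.15, 344.77, 0.46], [189.0, 340.14, 344.78, 0.51], [190.0, 340.11, 344.76, 0.54], [191.0, 340.14, 344.79, 0.62], [192.0, 340.08, 344.77, 0.63]]
slope px/row vs vertical 0.0515 lean 0.047
fl 177 342.59 330 [163 163 163 164 163 162 160 150 140 140 138 142 149 155 163 165 162 151
 139 141 157 163 164 163 163]
fl 176 342.62 330 [163 164 163 163 164 162 155 139 143 156 162 165 165 167 171 171 170 157
 132 130 149 160 162 163 163]
fl 176 342.64 330 [163 164 163 163 164 162 155 139 143 156 162 165 165 167 171 171 170 157
 132 130 149 160 162 163 163]
fl 175 342.66 330 [163 164 163 163 163 163 158 153 160 159 134 119 118 117 117 118 121 119
 115 118 135 156 163 162 163]
fl 175 342.69 330 [163 164 163 163 163 163 158 153 160 159 134 119 118 117 117 118 121 119
 115 118 135 156 163 162 163]
side7 [[193.0, 340.39, 345.74, -0.17], [194.0, 341.15, 345.77, 0.28], [195.0, 341.13, 345.78, 0.33], [196.0, 341.14, 345.74, 0.36], [197.0, 341.15, 345.77, 0.44], [198.0, 341.18, 345.74, 0.49], [199.0, 341.15, 345.76, 0.54], [200.0, 341.16, 345.77, 0.6]]
slope px/row vs vertical 0.0872 lean 0.079
fl 188 343.5 331 [164 163 164 164 163 162 151 126 124 141 160 165 171 175 175 172 168 157
 136 142 158 163 163 162 163]
fl 188 343.53 331 [164 163 164 164 163 162 151 126 124 141 160 165 171 175 175 172 168 157
 136 142 158 163 163 162 163]
fl 187 343.55 331 [164 164 164 163 163 162 152 138 153 167 167 150 135 137 135 128 128 127
 122 133 155 163 164 164 164]
fl 187 343.57 331 [164 164 164 163 163 162 152 138 153 167 167 150 135 137 135 128 128 127
 122 133 155 163 164 164 164]
fl 186 343.6 331 [164 164 163 164 164 163 157 153 162 150 123  99  85  86  86  79  79  90
 106 128 154 163 163 164 164]
```

Most of the evidence puts the rod within about 0–2.5° of vertical, and the tip about 1.5 mm short of the hole centre in x and 0.6 mm in y. I'll correct that and insert slowly.

move_arm:
  series: [0.018,0.036,0,0,0,0,-0.8,0,0,0,0,0,0,-0.8,0,0,0,0,0,0,-0.8,0,0,0,0,0,0,-0.8]

```text
clock: 18.18
tool_pos: [407.2, -180.4, 114.0]
ee_rot: [-2.309, -2.13, -0.0]
ft_force: [-0.8, 0.0, -0.6]
opening: 0.22
finger_force: 39.6
```

```bash
python3 g.py 407.3 -180.4 82.6; python3 - <<'E'
import numpy as np
from cell import r
from h import *
F=[r.grab_frame("side") for _ in range(3)]
g=np.mean([f['pixels'].mean(2) for f in F],0)
for row in range(196,214): print(row,g[row,335:352].astype(int))
E
```

```text
t 18.18 pos [ 407.2 -180.4  114. ] yaw_y -4.6 z [-0.e+00  1.e-04 -1.e+00] op 0.22 ff 39.56444442272186 F [-0.8  0.  -0.6]
tool shift mm [ 0.   0.1 31.4] units/40 [0.    0.003 0.786]
196 [164 164 164 164 162 146 114 117 128 138 158 163 164 164 163 163 164]
197 [164 164 164 163 162 146 113 117 127 138 157 163 164 164 164 164 164]
198 [164 164 164 164 162 146 115 118 127 138 157 163 164 164 164 164 164]
199 [164 164 164 164 161 148 117 120 128 139 158 164 164 164 164 164 164]
200 [164 164 164 164 162 148 118 123 134 143 159 164 164 164 164 164 164]
201 [164 164 164 164 163 149 122 132 147 152 161 163 164 164 164 164 163]
202 [164 163 163 164 162 151 130 141 151 151 160 164 164 164 164 164 164]
203 [163 158 153 159 161 152 137 144 147 142 157 164 164 164 164 164 164]
204 [157 138 121 139 150 151 140 146 146 139 156 164 164 164 164 164 164]
205 [143 107  89 103 123 140 139 147 146 140 156 163 163 162 163 162 163]
206 [129 104  98 103 114 128 135 148 150 142 150 154 154 153 150 151 154]
207 [126 120 119 119 122 126 133 145 147 138 138 138 138 134 128 130 135]
208 [132 131 128 126 128 129 132 136 143 154 159 161 162 162 161 159 147]
209 [167 163 156 139 134 137 140 143 156 182 193 199 208 212 213 212 198]
210 [215 213 201 165 143 141 146 151 156 165 171 183 209 221 224 224 221]
211 [225 225 220 197 167 153 156 167 164 154 153 170 204 221 224 225 225]
212 [226 227 226 218 203 186 184 192 187 179 179 195 215 222 224 225 223]
213 [223 226 226 224 222 219 218 220 218 216 216 215 212 209 214 222 219]
```

The rod column (342.6) now matches the hole axis (342.6). Inserting.

move_arm:
  series: [0,0,0.1,0,0,0,-0.8,0,0,0.1,0,0,0,-0.8,0,0,0.1,0,0,0,-0.8,0,0,0.1,0,0,0,-0.8,0,0,0,0,0,0,-0.8]

```text
clock: 18.75
tool_pos: [406.7, -180.2, 97.1]
ee_rot: [-2.308, -2.129, 0.001]
ft_force: [-0.2, -0.5, -0.9]
opening: 0.221
finger_force: 39.6
```

```bash
python3 g.py 407.3 -180.4 82.6
```

```text
t 18.75 pos [ 406.7 -180.2   97.1] yaw_y -4.61 z [-1.2e-03  7.0e-04 -1.0e+00] op 0.221 ff 39.56437289714813 F [-0.2 -0.5 -0.9]
tool shift mm [-0.1  0.7 14.5] units/40 [-0.004  0.017  0.362]
```

move_arm:
  series: [0,0,0.1,0,0,0,-0.8,0,0,0.1,0,0,0,-0.8,0,0,0.1,0,0,0,-0.8,0,0,0.08,0,0,0,-0.8,0,0,0,0,0,0,-0.8,0,0,0,0,0,0,-0.8,0,0,0,0,0,0,-0.8,0,0,0,0,0,0,-0.8]

```text
clock: 19.42
tool_pos: [407.3, -180.5, 83.0]
ee_rot: [2.309, 2.13, 0.0]
ft_force: [-0.3, 0.1, -1.1]
opening: 0.22
finger_force: 39.6
```

```bash
python3 g.py 407.3 -180.4 82.6; python3 - <<'E'
import numpy as np
from cell import r
from h import *
F=[r.grab_frame("side") for _ in range(3)];f=F[0]
g=np.mean([k['pixels'].mean(2) for k in F],0)
for row in list(range(199,215))+list(range(217,226)): print(row,g[row,333:353].astype(int))
P=world(f,325,365,180,230)
s=P[(P[:,2]>50)&(P[:,2]<66)&(abs(P[:,0]-406)<8)&(abs(P[:,1]+180)<15)];print('rod',len(s),np.median(s,0),s.min(0),s.max(0))
E
```

```text
t 19.42 pos [ 407.3 -180.5   83. ] yaw_y -4.61 z [ 3.e-04 -1.e-04 -1.e+00] op 0.22 ff 39.564446210861206 F [-0.3  0.1 -1.1]
tool shift mm [0.1 0.  0.4] units/40 [0.002 0.    0.01 ]
199 [164 164 160 159 162 142 122 103  84  78  80  81  77  75  90 106 125 155
 164 164]
200 [165 163 155 144 158 171 171 154 129 120 119 110  95  94 106 111 122 154
 164 164]
201 [164 163 160 147 135 150 169 175 174 174 174 159 135 122 120 122 133 156
 164 164]
202 [164 164 163 152 131 136 146 151 159 167 169 157 149 141 137 141 154 162
 164 164]
203 [165 165 162 155 143 147 143 138 141 149 151 148 151 148 154 159 162 164
 164 164]
204 [164 163 157 138 120 137 145 144 131 130 130 133 153 159 162 164 164 164
 164 164]
205 [154 157 143 107  89 103 122 136 126 124 123 129 154 163 163 163 163 163
 163 162]
206 [135 143 129 104  97 103 113 122 122 124 126 130 148 154 154 153 150 152
 155 148]
207 [131 132 126 120 118 119 119 118 120 125 126 125 131 133 132 129 122 124
 130 108]
208 [134 132 127 126 124 125 124 119 120 125 126 123 125 125 125 123 120 119
 112  89]
209 [164 158 138 127 125 128 129 124 123 125 125 
[... 694 characters left out ...]
5 157 159 161 163 163 159 144
 131 137]
220 [125 125 124 128 130 127 129 131 134 137 137 140 145 148 153 156 152 136
 126 138]
221 [125 125 125 128 129 127 127 127 128 128 129 129 130 129 134 138 136 129
 128 143]
222 [126 126 127 128 128 127 127 128 129 130 128 127 125 122 128 132 130 128
 134 151]
223 [130 126 127 129 131 130 128 128 138 147 134 127 125 125 133 138 135 135
 143 159]
224 [132 125 127 138 154 151 135 130 148 169 142 127 125 128 144 153 152 163
 171 180]
225 [133 127 130 149 179 174 141 125 134 148 133 126 125 130 149 159 172 207
 215 215]
rod 24 [ 404.83633262 -177.15659112   58.74957656] [ 401.56968936 -182.33843907   50.10945952] [ 408.60452919 -171.46143198   65.54188535]
```

The rod is in the hole with the tip at about 23 mm and no contact forces. By depth the rod axis is about (404.8, -180.2), against (405.2, -179.9) for the plate centre. Handing in.

```bash
python3 -c "
from cell import r
print(r.close_job())"
```

```text
the job is handed in; nothing more can be done
None
```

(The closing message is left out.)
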